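# Kit four metal parts into their pans by length

## Task

Put the four metal parts that lie loose among the pans away, each into the pan of its own size rank: the longest, the square tube, into the longest pan, the flat bar into the next longest, the block with the bores into the third, and the large hex nut into the small square pan. Each must lie flat on its pan's floor, wholly inside the rim and the same way up as it lies now; leave the small nut and the ceramic gas cup where they are.

Things in the scene. Friction and masses are not known exactly. Their poses are not given: they have to be found in the camera images.
- square_tube: Dark steel square tube offcut, 30 x 140 x 30 mm (x, y, z), open ends, walls 3 mm, about 0.35 kg, lying on the table. Origin at the centre of its underside; long axis y; grasp across the 30 mm width (x).
- flat_bar: Bright aluminium flat bar, 30 x 110 x 12 mm (x, y, z), about 0.1 kg, lying flat. Origin at the centre of its underside; long axis y; grasp across the 30 mm width (x).
- setup_block: Ground steel setup block with many through bores, 26 x 76 x 51 mm (x, y, z), about 0.6 kg, standing on its long narrow side. Origin at the centre of its underside; long axis y; grasp across the 26 mm thickness (x).
- big_nut: The large dark hex nut, 30 mm across flats (along its x), 35 mm across corners (along its y), 16 mm high, about 0.08 kg, lying flat. Origin at the centre of its underside. It may lie in its pan at any yaw.
- pan_xl: The longest pan: low open sheet-metal pan with grey floor and darker rim, fixed to the table; inside 58 mm along its x and 164 mm along its y, outside 66 x 172 mm; floor 2 mm thick, rim 4 mm wide and standing 5 mm above the floor (7 mm above the table). Origin at the centre of its underside, on the table; z up. Made for the square tube.
- pan_l: The second longest pan: low open sheet-metal pan with grey floor and darker rim, fixed to the table; inside 60 mm along its x and 132 mm along its y, outside 68 x 140 mm; floor 2 mm thick, rim 4 mm wide and standing 5 mm above the floor (7 mm above the table). Origin at the centre of its underside, on the table; z up. Made for the flat bar.
- pan_m: The third longest pan: low open sheet-metal pan with grey floor and darker rim, fixed to the table; inside 56 mm along its x and 100 mm along its y, outside 64 x 108 mm; floor 2 mm thick, rim 4 mm wide and standing 5 mm above the floor (7 mm above the table). Origin at the centre of its underside, on the table; z up. Made for the setup block.
- pan_s: The small square pan: low open sheet-metal pan with grey floor and darker rim, fixed to the table; inside 60 mm along its x and 60 mm along its y, outside 68 x 68 mm; floor 2 mm thick, rim 4 mm wide and standing 5 mm above the floor (7 mm above the table). Origin at the centre of its underside, on the table; z up. Made for the large nut.
- small_nut: A small bright hex nut, 19 mm across flats, 10 mm high; not part of the job, to be left alone. Origin at the centre of its underside.
- gas_cup: A small pinkish ceramic gas cup standing upright, 22 mm diameter, 40 mm high, loose and easily tipped; not part of the job, to be left alone. Origin at the centre of its underside.
Things that resemble listed ones, but are neither listed nor needed, are in the scene too. Leave any red look-alike of the flat_bar alone.

How it is judged (in metres and radians):
At the end, for the whole second after the job is handed in: Tube in longest pan, flat bar in second, bored block in third, large nut in square pan: each within 1.5 mm of the floor, tilt under 0.05 rad, centre within 22 mm of the pan's (the rim ensures it), released, at rest. Small nut and gas cup within 15 mm of their starts (horizontal distance between square_tube and pan_xl below 0.022 m and z of square_tube in the frame of pan_xl below 0.0035 m and angle between each of square_tube, flat_bar, setup_block, big_nut's own z axis and vertical below 0.05 rad and linear speed of each of square_tube, flat_bar, setup_block, big_nut below 0.01 m/s and angular speed of each of square_tube, flat_bar, setup_block, big_nut below 0.1 rad/s and horizontal distance between flat_bar and pan_l below 0.022 m and z of flat_bar in the frame of pan_l below 0.0035 m and horizontal distance between setup_block and pan_m below 0.022 m and z of setup_block in the frame of pan_m below 0.0035 m and horizontal distance between big_nut and pan_s below 0.022 m and z of big_nut in the frame of pan_s below 0.0035 m and distance of each of small_nut, gas_cup from where it was at the start of the episode below 0.015 m); the robot touches nothing.
It fails at once if the small nut or the gas cup was moved or tipped (distance of any of small_nut, gas_cup from where it was at the start of the episode above 0.02 m or angle between any of small_nut, gas_cup's own z axis and vertical above 0.5 rad).
It also fails if it takes over 96 s, if anything falls off the work surface, if the arm or the gripper's body presses on something with over 40 N, if the wrist force passes 120 N, or if a joint passes its speed limit or range.

## Robot

A 6-joint arm with a two-finger parallel gripper is mounted at the origin on a cart in front of the work surface, level with it; the furniture and walls round the work are solid. World frame = base frame: x ahead of the robot, y to its left, z up, the work surface at z = 0. Lengths are in mm, angles in rad, forces in N, time in s.
With the tool pointing down it reaches from about 300 to 775 mm from the base axis. Payload 14.6 kg.
Tool frame: the origin (TCP) lies at the very end of the fingers, on their centre line; the grasp point (between the pads) lies 19 mm behind it (manip.grip_point_offset is the distance from the TCP to the grasp point, in mm); z points along the fingers, y is the line along which they close (so a half turn about z gives the same grasp; the last joint's range is limited). The gripper opens to 94 mm and grips with 3 to 60 N. Pads are 16 mm wide; open, the fingers measure 119 mm over their backs; the gripper's body (75 mm by 177 mm) begins 78 mm behind the grasp point.
Start: joints at [1.28, 0.3, 1.521, -0, 1.321, -0.067], TCP at [122.063, 536.274, 173.046] pointing down, gripper open.
Joint ranges: [-3.03, 3.03], [-0.79, 2.21], [0.23, 2.52], [-1.04, 4.18], [0, 3.07], [-2.55, 2.55]. Speed limits (rad/s): [2.22, 2.22, 2.57, 3.14, 3.14, 3.14].

## Interface

Orientations are given as [roll, pitch, yaw] about the fixed x, y, z axes, in that order (R = Rz(yaw) Ry(pitch) Rx(roll)).
In Python, from cell import telemetry, eyes, manip gives the robot as it stands.
- The arm moves only by the tool play_rows, never from a script. Its arguments are lists of equal length, an entry for each row: "translation": the shift along the world's x, y, z in m, a list of three; "yaw": the turn about the world's z in rad. A call has 1 to 12 rows; each row is the pose to reach, as a shift and turn from the pose commanded when the call began; what a row does not reach only later rows make up. A row lasts 1/8 s, in which the tool goes at most 62.5 mm and 10.7 degrees, less where a joint would pass 70% of its speed; a pose out of reach is approached as far as the arm can. A call with a gripper value outside its range is refused whole. "hand" is the opening, from 0 (shut) to 1 (fully open), set as the call begins (left out, the last holds). The fingers move at their own pace and stop on an object; "force" is the grip in N (left out, the last holds). Time passes only in rows, so rows that repeat a pose let the fingers close. It gives the time, the measured TCP pose, the force, the opening and the grip force at its end, in the units of the state.
- telemetry.read_state(): the state, without advancing time (a new reading comes with each control period).
- eyes.camera(name): name is "scene" or "side" or "wrist"; returns a dict with "pixels" (420x560x3 uint8, red, green, blue), "fx", "fy", "cx", "cy" (pixels), "dist_coeffs" ([k1, k2, p1, p2, k3] as OpenCV has them; the pictures are not rectified), "cam_to_world" (4x4, takes a point from camera to world coordinates); the wrist camera has in their place "T_tool_cam" (4x4, takes a point from camera to tool coordinates, whose origin is the TCP and whose axes are the flange's). Camera axes: x right, y up, looking along -z (the intrinsics and any distortion apply to the point x, -y, -z); pixel columns grow to the right and rows downward; lengths in mm; the calibration is good to about 2 mm. A picture is of the moment at which its call begins: read the wrist's pose just before it. There is no depth.
- manip.sign_off(): hands the job in; it is judged then, once.
The state is a dict: "clock": time; "joints": joint angles; "qd": joint speeds; "effort": joint torques, N m; "eef_pos": TCP position; "eef_rot": TCP orientation; "wrist_force": force on the tool from outside, world axes, zero at the start; "moment": the same for the moment, N m; "finger_gap": finger opening in mm; "finger_force": force on a finger pad.
Only numpy, scipy, OpenCV 4.12 (cv2) and the standard library are available. Lean on these libraries where they do the work, as an engineer would, in place of code of your own. Each camera call takes 0.05 s, during which the arm holds its last target. There are 200 camera calls.

## Working session

There is one attempt and no reset: what is moved stays moved. The work goes in short steps, Python scripts to look and compute and a tool call to move; the robot and the scene stay as the last step left them, time stands still between calls to the robot, and variables do not carry over. Pictures are saved under pics/ and viewed, at most 14 in all, crops included, and the job is handed in when it is done.

Besides the shell and the picture viewer there is one more tool, called after "Request:" as name(argument=value, ...) on one line, values as JSON. play_rows: Moves the arm, as the interface text tells. Its arguments: {"type":"object","properties":{"translation":{"type":"array","items":{"type":"array","items":{"type":"number"}}},"yaw":{"type":"array","items":{"type":"number"}},"hand":{"type":"number"},"force":{"type":"number"}},"required":["translation","yaw"]}

```bash
ls; mkdir -p pics; cat > h.py <<'E'
import numpy as np, cv2
from cell import telemetry, eyes, manip
from scipy.spatial.transform import Rotation as R
def snap(name,fn=None):
    s=telemetry.read_state(); c=eyes.camera(name)
    if name=="wrist":
        T=np.eye(4);T[:3,:3]=R.from_euler('xyz',s['eef_rot']).as_matrix();T[:3,3]=s['eef_pos']
        c['cam_to_world']=T@np.array(c['T_tool_cam'])
    c={k:np.array(v) for k,v in c.items()}
    if fn: cv2.imwrite('pics/'+fn+'.png',c['pixels'][:,:,::-1]); np.savez('pics/'+fn+'.npz',**c)
    return c
def KD(c): return np.array([[c['fx'],0,c['cx']],[0,c['fy'],c['cy']],[0,0,1]],float),np.array(c['dist_coeffs'],float)
def p2w(c,uv,z):
    K,D=KD(c); n=cv2.undistortPoints(np.array(uv,float).reshape(-1,1,2),K,D)[:,0]
    d=np.c_[n[:,0],-n[:,1],-np.ones(len(n))]@c['cam_to_world'][:3,:3].T; o=c['cam_to_world'][:3,3]
    return o+d*((np.broadcast_to(z,len(n))-o[2])/d[:,2])[:,None]
def w2p(c,P):
    K,D=KD(c); T=np.linalg.inv(c['cam_to_world']); q=np.atleast_2d(P)@T[:3,:3].T+T[:3,3]
    return cv2.projectPoints(q*[1,-1,-1],np.zeros(3),np.zeros(3),K,D)[0][:,0]
E
python3 - <<'E'
from h import *
s=telemetry.read_state(); print(s)
for n in("scene","side","wrist"):
    c=snap(n,n+"0"); print(n,c['cam_to_world'].round(2).tolist(),c['dist_coeffs'],c['fx'],c['cx'])
E
```

```text
pics
{'clock': 0.0, 'joints': array([ 1.28041165e+00,  3.00479505e-01,  1.52158952e+00, -2.10252335e-05,
        1.32071109e+00, -6.66301944e-02]), 'qd': array([ 8.18705673e-04, -2.98307385e-04, -1.37922137e-03, -4.15739411e-05,
       -7.98975001e-05, -5.39485357e-04]), 'effort': array([-6.27455643e-05, -5.31799936e+01, -3.52752435e+01,  7.08074123e-02,
        2.43461947e-02, -1.04155467e-04]), 'eef_pos': array([121.97715476, 535.98708123, 172.47817918]), 'eef_rot': array([-3.14040647e+00, -5.87424759e-05,  2.91784335e+00]), 'wrist_force': array([-0.11789846, -1.14893067, -0.40770728]), 'moment': array([-0.03714806,  0.01108067,  0.01325768]), 'finger_force': 0.0, 'finger_gap': 93.93326469457458}
scene [[0.57, 0.57, -0.59, -201.89], [-0.82, 0.38, -0.43, -558.44], [-0.02, 0.73, 0.68, 986.88], [0.0, 0.0, 0.0, 1.0]] [0.05563541 0.         0.         0.         0.        ] 514.0829493543687 278.90660594092645
side [[1.0, 0.01, -0.03, 538.33], [-0.03, 0.39, -0.92, -1309.14], [0.01, 0.92, 0.39, 587.48], [0.0, 0.0, 0.0, 1.0]] [-0.07892108  0.          0.          0.          0.        ] 530.138050072607 272.2754617151738
wrist [[0.22, -0.94, -0.27, 43.73], [0.97, 0.21, 0.06, 553.56], [-0.0, -0.27, 0.96, 384.71], [0.0, 0.0, 0.0, 1.0]] [-0.04840862  0.          0.          0.          0.        ] 296.4719021382844 280.8266370866141
```

View pics/scene0.png

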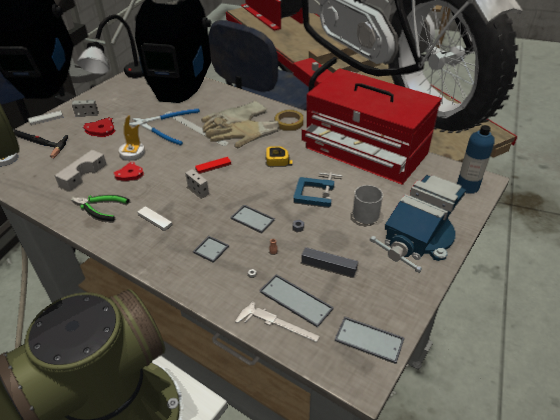

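View pics/side0.png

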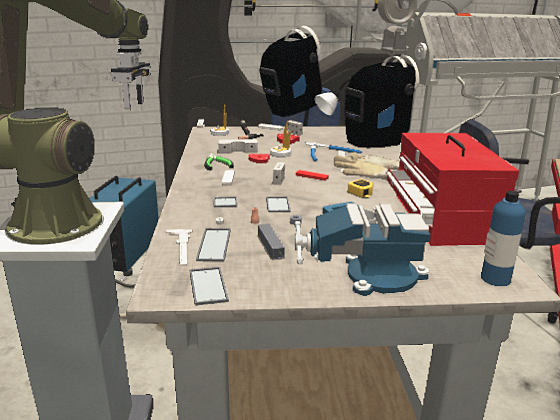

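The scene picture shows these parts:
- **Tube:** (330,262)
- **Big nut:** (298,226)
- **Small nut:** (252,272)
- **Gas cup:** (273,247)
- **Pans:** (253,219), (211,250), (296,300) and (370,340)

Two parts have look-alikes:
- **Flat bar:** white piece at (154,217), red one at (212,164), and a white thing at (45,117).
- **Bored block:** (197,182), with others at (85,108) and (80,168).

I'll rectify the scene view onto the table plane for coordinates.

```bash
cat >> h.py <<'E'
def ortho(c,x0,x1,y0,y1,z,s,fn):
    # up = +x, left = +y ; s px per mm
    H,W=int((x1-x0)*s),int((y1-y0)*s); v,u=np.mgrid[:H,:W]
    P=np.c_[x1-v.ravel()/s,y1-u.ravel()/s,np.full(H*W,z)]
    m=w2p(c,P).astype(np.float32).reshape(H,W,2)
    o=cv2.remap(c['pixels'],m[...,0],m[...,1],cv2.INTER_CUBIC)[:,:,::-1].copy()
    for x in range(-(-x0//50)*50,x1,50): cv2.line(o,(0,int((x1-x)*s)),(6,int((x1-x)*s)),(0,0,255),1); cv2.putText(o,str(x),(8,int((x1-x)*s)+4),0,.35,(0,0,255))
    for y in range(-(-y0//50)*50,y1,50): cv2.line(o,(int((y1-y)*s),H-1),(int((y1-y)*s),H-7),(0,0,255),1); cv2.putText(o,str(y),(int((y1-y)*s)-10,H-9),0,.35,(0,0,255))
    cv2.imwrite('pics/'+fn+'.png',o); return o
E
python3 - <<'E'
from h import *
c=dict(np.load('pics/scene0.npz'))
print(p2w(c,[[330,262],[298,226],[252,272],[273,247],[253,219],[211,250],[296,300],[370,340],[154,217],[212,164],[197,182],[85,108],[80,168],[45,117]],0).round())
ortho(c,290,810,-400,380,0,1,'orth')
E
```

```text
[[ 589. -141.    0.]
 [ 654.    0.    0.]
 [ 449.    4.    0.]
 [ 550.   11.    0.]
 [ 607.  121.   -0.]
 [ 449.  141.    0.]
 [ 438. -136.    0.]
 [ 439. -334.    0.]
 [ 457.  358.   -0.]
 [ 738.  383.    0.]
 [ 643.  362.    0.]
 [ 737.  986.    0.]
 [ 490.  714.    0.]
 [ 617. 1055.    0.]]
```

View pics/orth.png

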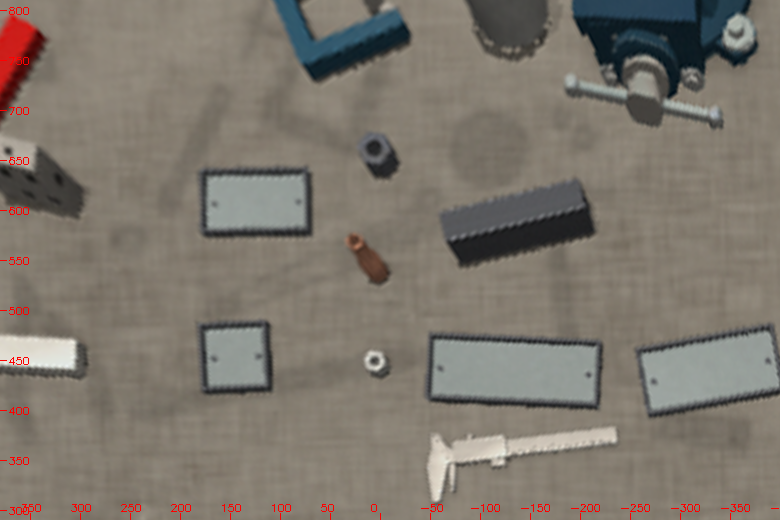

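View pics/wrist0.png

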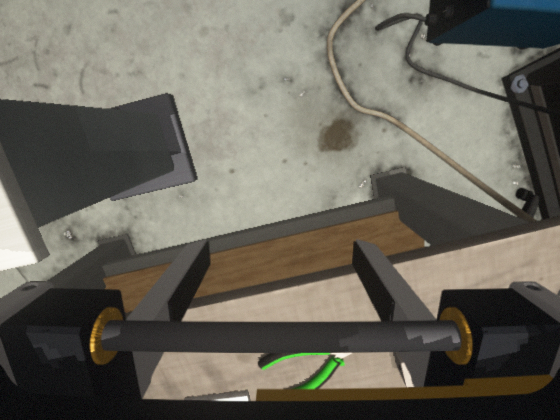

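The rectified view shows all four pans: small square at (455,145), M at (607,122), XL at (440,-135) and L at (437,-332). It also shows the tube, both nuts and the cup; the wrist camera sees only the table edge. Next I'll make close crops at top-face heights and fit the pans.

```bash
python3 - <<'E'
from h import *
c=dict(np.load('pics/scene0.npz'))
def rect(z,x0,x1,y0,y1,f,s=2):
    o=ortho(c,x0,x1,y0,y1,z,s,'tmp'); m=f(o.astype(int)).astype(np.uint8)
    m[:, :60]=0; m[-30:]=0
    n,l,st,ce=cv2.connectedComponentsWithStats(m)
    k=1+st[1:,4].argmax(); pts=np.argwhere(l==k)[:,::-1].astype(np.float32)
    (u,v),(w,h),a=cv2.minAreaRect(pts); b=cv2.boxPoints(((u,v),(w,h),a))/s
    W=np.c_[x1-b[:,1],y1-b[:,0]]; e=W[1]-W[0],W[2]-W[1]; L=max(e,key=np.linalg.norm)
    return np.r_[x1-v/s,y1-u/s].round(1),(np.linalg.norm(e,axis=1)).round(1),'long axis yaw',np.arctan2(L[1],L[0]).round(3)
fl=lambda o:(o[...,0]>o[...,2]-2)&(o.min(2)>125)
for n,b in dict(xl=(390,490,-235,-10),l=(380,500,-400,-245),m=(560,655,60,215),s=(400,500,90,215)).items(): print(n,rect(2,*b,fl))
wh=lambda o:o.min(2)>190
print('bar',rect(12,400,520,270,470,wh))
tiles=[]
a=ortho(c,560,760,270,470,51,2,'a'); b=ortho(c,400,520,270,470,12,2,'a'); t=ortho(c,540,660,-230,-30,30,2,'a'); n=ortho(c,600,720,-50,50,16,2,'a')
raw=cv2.resize(c['pixels'][150:240,130:230,::-1],None,fx=4,fy=4,interpolation=2)
can=np.zeros((600,800,3),np.uint8)
can[:400,:400]=a; can[:360,400:800]=raw; can[360:600,400:800]=t;  can[400:600,:400]=b[20:220]
cv2.imwrite('pics/comp.png',can)
E
```

```text
xl (array([ 438.4, -134.8]), array([ 54.9, 161.3], dtype=float32), 'long axis yaw', np.float32(-1.614))
l (array([ 439. , -332.5]), array([127.1,  57.6], dtype=float32), 'long axis yaw', np.float32(-1.391))
m (array([606.5, 123.3]), array([96.5, 52. ], dtype=float32), 'long axis yaw', np.float32(-1.571))
s (array([452. , 143.5]), array([55.9, 55.9], dtype=float32), 'long axis yaw', np.float32(-1.518))
bar (array([450.9, 348.9]), array([ 28. , 108.2], dtype=float32), 'long axis yaw', np.float32(-1.628))
```

View pics/comp.png

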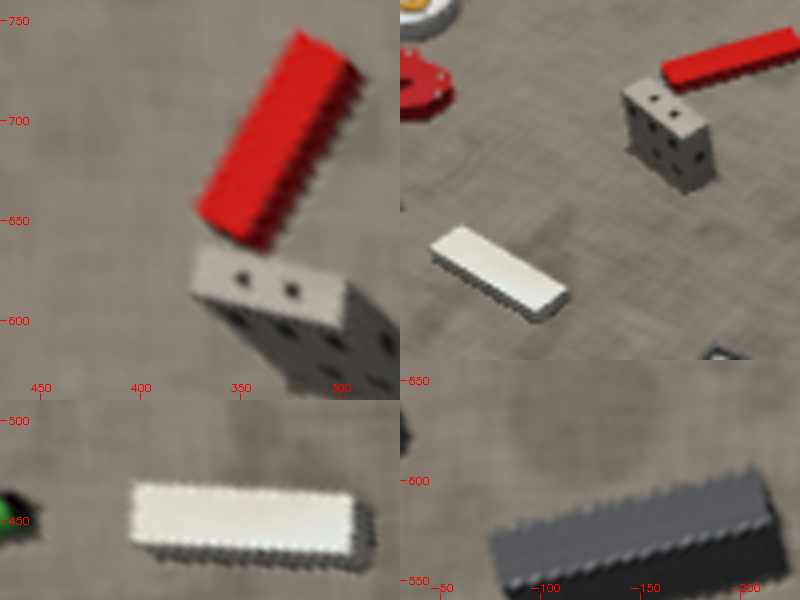

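The chosen parts match their descriptions: the bored block is the pale one with holes (world about 618,335), the flat bar is the bright one (451,349), and the red bar beside the block is a look-alike. Pan and bar sizes fit the given ones. One more measurement covers the nut and the red bar's clearance.

```bash
python3 - <<'E'
from h import *
c=dict(np.load('pics/scene0.npz'))
o=ortho(c,600,720,-60,60,16,5,'nut')
g=o.max(2); m=(g<100).astype(np.uint8)
n,l,st,ce=cv2.connectedComponentsWithStats(m); 
for k in range(1,n):
    if st[k,4]>1500: print(st[k],720-ce[k][1]/5,60-ce[k][0]/5)
cv2.imwrite('pics/nut.png',np.hstack([o,]))
print('red',p2w(c,[[195.5,167],[199,173]],[12,0]).round())
# check block & tube models by reprojection
def box(cx,cy,yaw,w,L,h):
    a=np.array([np.cos(yaw),np.sin(yaw)]);b=np.array([a[1],-a[0]])
    return np.array([np.r_[np.array([cx,cy])+s*a*L/2+t*b*w/2,z] for z in(0,h) for s,t in((1,1),(1,-1),(-1,-1),(-1,1))])
im=c['pixels'][:,:,::-1].copy(); im=cv2.resize(im,None,fx=4,fy=4,interpolation=2)
for b in[(617.8,335.5,1.35,26,76,51),(576.8,-146,1.81,30,140,30),(450.9,348.9,1.513,30,110,12)]:
    p=np.round((w2p(c,box(*b))+.5)*4).astype(int)
    cv2.polylines(im,[p[:4],p[4:]],True,(0,255,0),1)
cv2.imwrite('pics/nuto.png',np.hstack([cv2.resize(o,(400,400)),np.vstack([im[640:840,680:1080],im[960:1160,1160:1560]])]))
E
```

```text
[   0    0  112   38 2840] 717.0745070422536 50.780281690140846
[  263   310   181   202 24001] 637.0146243906504 -10.115028540477482
red [[686. 404.  12.]
 [680. 387.   0.]]
```

View pics/nuto.png

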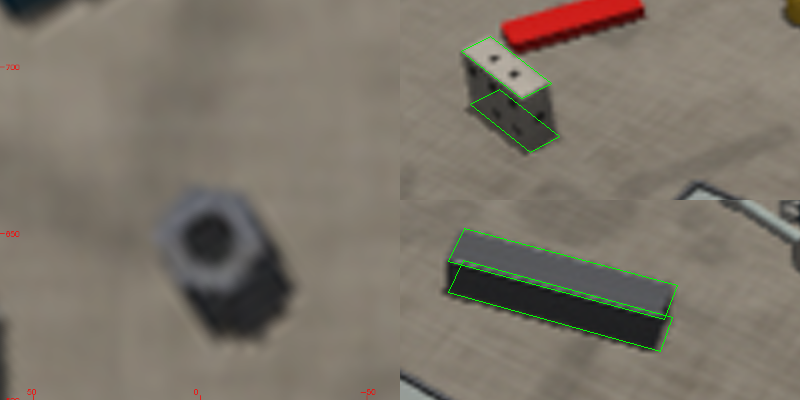

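The overlay outlines for the block and tube match the picture, and the nut is at about (649,-3) with its flats across x. First reach is the block.

Request:
play_rows(translation=[[0.05,-0.02,0],[0.1,-0.04,0],[0.16,-0.065,0],[0.22,-0.09,0],[0.28,-0.113,0],[0.335,-0.136,0],[0.39,-0.158,0],[0.44,-0.18,0],[0.475,-0.193,0],[0.496,-0.201,0],[0.496,-0.201,0],[0.496,-0.201,0]], yaw=[-0.15,-0.32,-0.49,-0.66,-0.83,-1.0,-1.17,-1.34,-1.5,-1.568,-1.568,-1.568], hand=0.75, force=30)

```text
clock: 1.65
eef_pos: [617.3, 335.7, 172.9]
eef_rot: [-3.141, 0.0, 1.352]
wrist_force: [0.2, -0.4, 0.2]
finger_gap: 70.9
finger_force: 0.0
```

Request:
play_rows(translation=[[0,0,-0.04],[0,0,-0.085],[0,0,-0.125],[0,0,-0.148],[0,0,-0.153],[0,0,-0.153]], yaw=[0,0,0,0,0,0])

```text
clock: 2.4
eef_pos: [618.0, 335.9, 21.1]
eef_rot: [3.141, -0.001, 1.351]
wrist_force: [-0.6, 0.4, -0.9]
finger_gap: 70.5
finger_force: 0.0
```

Request:
play_rows(translation=[[0,0,0],[0,0,0],[0,0,0],[0,0,0],[0,0,0],[0,0,0]], yaw=[0,0,0,0,0,0], hand=0.1, force=35)

```text
clock: 3.15
eef_pos: [618.1, 335.3, 20.0]
eef_rot: [-3.142, 0.0, 1.35]
wrist_force: [0.0, -0.1, -0.3]
finger_gap: 13.8
finger_force: 0.0
```

The gap is 13.8 mm, below the 26 mm block, so the grasp failed. Looking before I move.

```bash
python3 - <<'E'
from h import *
a=snap('scene','scene1'); b=snap('side','side1'); w=snap('wrist','wrist1')
f=lambda c,x,y:cv2.resize(c['pixels'][y:y+100,x:x+133,::-1],(400,300),interpolation=2)
cv2.imwrite('pics/c1.png',np.hstack([f(a,130,110),f(b,220,100)]))
cv2.imwrite('pics/c1.png',np.vstack([np.hstack([f(a,130,110),f(b,220,100)]),np.hstack([cv2.resize(w['pixels'][:,:,::-1],(400,300)),np.zeros((300,400,3),np.uint8)])]))
print(telemetry.read_state()['finger_gap'])
E
```

```text
10.047591007246005
```

View pics/c1.png

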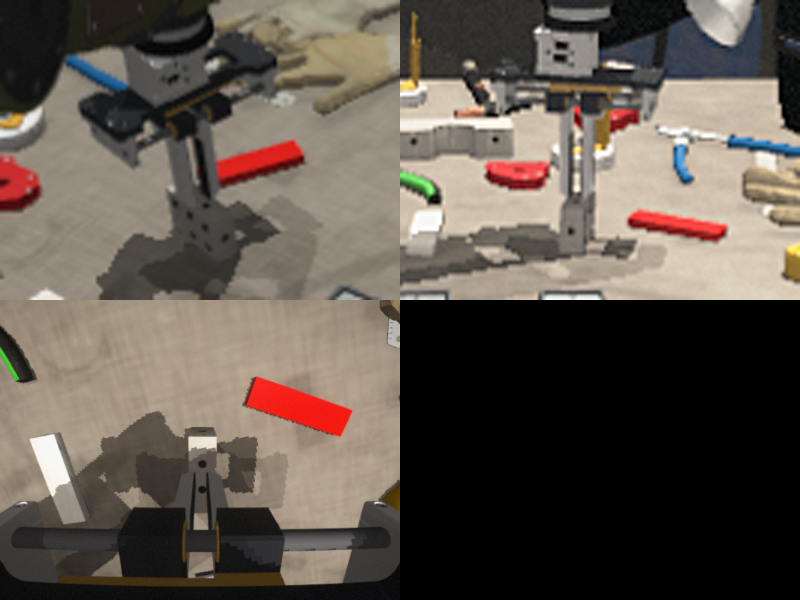

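```bash
python3 - <<'E'
from h import *
a=dict(np.load('pics/scene1.npz'));b=dict(np.load('pics/side1.npz'));w=dict(np.load('pics/wrist1.npz'))
f=lambda c,x,y,n:cv2.resize(c['pixels'][y:y+n,x:x+n,::-1],(400,400),interpolation=2)
m=[f(a,175,150,45),f(b,257,145,45)]
# wrist crop with block model
im=cv2.resize(w['pixels'][:,:,::-1],None,fx=4,fy=4,interpolation=2)
cx,cy,yaw=617.8,335.5,1.35; A=np.array([np.cos(yaw),np.sin(yaw)]);B=np.array([A[1],-A[0]])
P=np.array([np.r_[np.array([cx,cy])+s*A*38+t*B*13,z] for z in(0,51) for s,t in((1,1),(1,-1),(-1,-1),(-1,1))])
p=np.round((w2p(w,P)+.5)*4).astype(int); cv2.polylines(im,[p[4:]],True,(0,255,0),1)
print(w2p(w,P).round())
cv2.imwrite('pics/z1.png',np.hstack(m+[]))
cv2.imwrite('pics/z2.png',im[680:1280,800:1400])
z=cv2.resize(im[680:1480,800:1400],(300,400)); cv2.imwrite('pics/z1.png',np.hstack([m[0][:,50:300],m[1][:,50:300],z]))
E
```

```text
[[298. 180.]
 [265. 180.]
 [266. 267.]
 [297. 267.]
 [302. 194.]
 [261. 194.]
 [263. 300.]
 [300. 300.]]
```

View pics/z1.png

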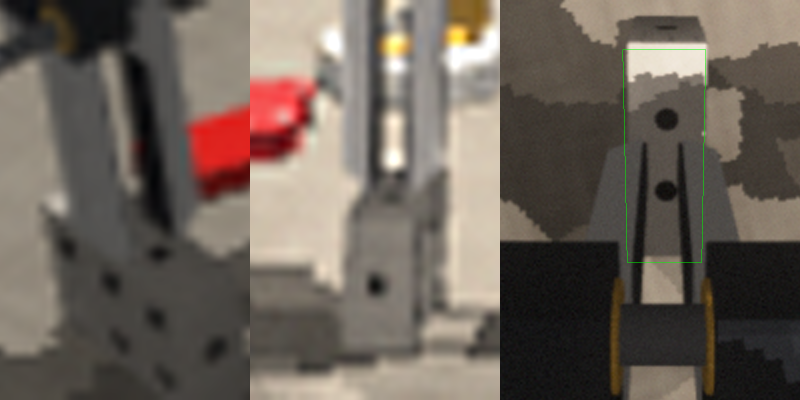

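```bash
python3 - <<'E'
from h import *
a=dict(np.load('pics/scene1.npz'));b=dict(np.load('pics/side1.npz'));w=dict(np.load('pics/wrist1.npz'))
P=[[618,335,z] for z in(20,40,51,60,80)]
print('scene crop',((w2p(a,P)-[175,150])*400/45-[50,0]).round())
print('side crop',((w2p(b,P)-[257,145])*400/45-[50,0]).round()+[250,0])
print('wrist crop',((w2p(w,P)*4-[800,680])/2).round()+[500,0])
print(telemetry.read_state()['effort'].round(1))
E
```

```text
scene crop [[149. 306.]
 [141. 259.]
 [137. 233.]
 [133. 211.]
 [125. 163.]]
side crop [[386. 266.]
 [386. 214.]
 [387. 185.]
 [387. 162.]
 [388. 109.]]
wrist crop [[664. 129.]
 [664. 149.]
 [664. 162.]
 [664. 173.]
 [664. 203.]]
[ -0.  -76.3 -33.6   0.1  -0.   -0. ]
```

Request:
play_rows(translation=[[0,0,0.005],[0,0,0.015],[0,0,0.02],[0,0,0.02]], yaw=[0,0,0,0])

```text
clock: 3.8
eef_pos: [618.4, 335.4, 40.8]
eef_rot: [3.141, -0.001, 1.35]
wrist_force: [-0.4, -0.3, -0.4]
finger_gap: 9.1
finger_force: 0.0
```

```bash
python3 - <<'E'
from h import *
a=snap('scene','scene2'); b=snap('side','side2'); w=snap('wrist','wrist2')
f=lambda c,x,y,n:cv2.resize(c['pixels'][y:y+n,x:x+n,::-1],(400,400),interpolation=2)
m=[f(a,175,150,45),f(b,257,145,45)]
im=cv2.resize(w['pixels'][:,:,::-1],None,fx=2,fy=2,interpolation=2)[340:740,400:700]
cv2.imwrite('pics/z3.png',np.hstack([m[0][:,50:300],m[1][:,50:300],im]))
s=telemetry.read_state();print(s['finger_gap'],s['finger_force'],s['wrist_force'])
E
```

```text
9.337097642075467 0.0 [ 0.26291714 -0.25277717 -0.52502614]
```

View pics/z3.png

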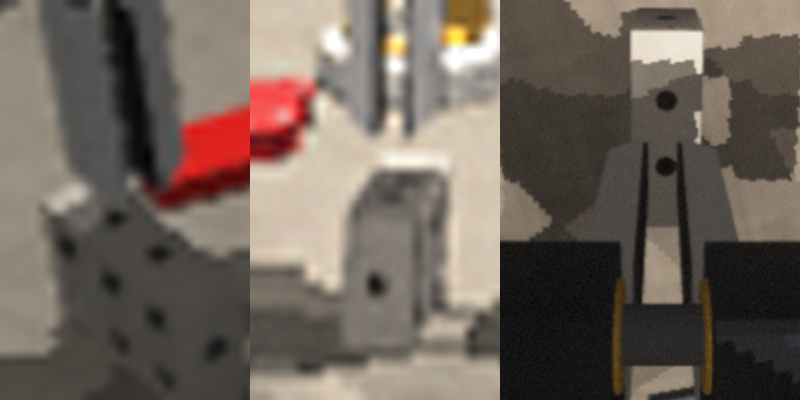

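The tips are visibly above the block, about 30 mm higher than the reported TCP. The block hasn't moved. I'll check the tip offset numerically.

```bash
python3 - <<'E'
from h import *
for m in(manip,telemetry,eyes): print({k:getattr(m,k) for k in dir(m) if not k.startswith('_')})
b=dict(np.load('pics/side2.npz'));w=dict(np.load('pics/wrist2.npz'))
for z in(40,60,65,70,75,80): print(z,((w2p(b,[[618,335,z]])-[257,145])*400/45-[50,0]).round()+[250,0])
print(w['T_tool_cam'].round(3).tolist())
E
```

```text
{'Unreachable': <class 'cell.Unreachable'>, 'grip_point_offset': 18.8, 'sign_off': <function connect.<locals>.done at 0x7f2cca1c05e0>}
{'read_state': <function make.<locals>.<lambda> at 0x7f2cca1c13a0>}
{'camera': <function make.<locals>.drawn_camera at 0x7f2cca1c0ea0>}
40 [[386. 214.]]
60 [[387. 162.]]
65 [[387. 149.]]
70 [[388. 136.]]
75 [[388. 123.]]
80 [[388. 109.]]
[[-0.001, 0.962, 0.273, 79.045], [1.0, 0.001, 0.001, -0.688], [0.0, 0.273, -0.962, -212.182], [0.0, 0.0, 0.0, 1.0]]
```

```bash
python3 - <<'E'
from h import *
b=dict(np.load('pics/side0.npz'))
y=np.array([.222,.975,0])
for z in(172,187,202): 
    for s in(-53,53): print(z,s,w2p(b,[np.array([122,536,z])+s*y]).round(1))
u,v=np.mgrid[0:1,0:1]
cv2.imwrite('pics/s0.png',cv2.resize(b['pixels'][60:120,95:165,::-1],None,fx=8,fy=8,interpolation=2))
E
```

```text
172 -53 [[128.1 119.2]]
172 53 [[140.9 112.6]]
187 -53 [[127.7 114.9]]
187 53 [[140.5 108.5]]
202 -53 [[127.3 110.6]]
202 53 [[140.2 104.3]]
```

View pics/s0.png

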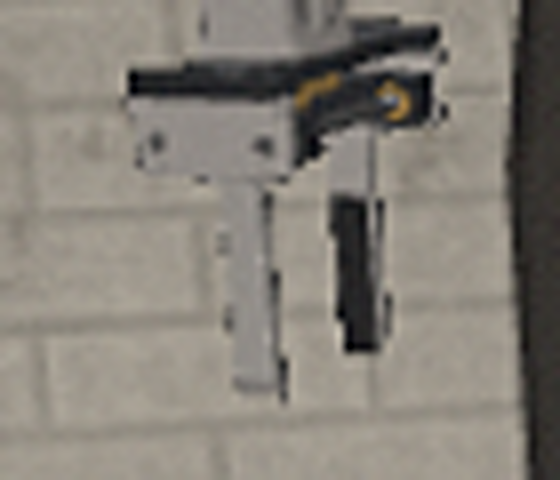

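Both open and closed, the real fingertips sit about 31 mm behind the reported TCP, and they're centred laterally. I'll treat tip z as reported z + 31 and descend watching the force.

Request:
play_rows(translation=[[0,0,0],[0,0,0],[0,0,0],[0,0,0],[0,0,0]], yaw=[0,0,0,0,0], hand=0.7)

```text
clock: 4.58
eef_pos: [618.1, 335.3, 40.0]
eef_rot: [-3.142, 0.0, 1.35]
wrist_force: [0.1, 0.9, 0.5]
finger_gap: 55.7
finger_force: 0.0
```

Request:
play_rows(translation=[[0,0,-0.015],[0,0,-0.03],[0,0,-0.04],[0,0,-0.047],[0,0,-0.047]], yaw=[0,0,0,0,0])

```text
clock: 5.2
eef_pos: [617.8, 335.2, -7.6]
eef_rot: [-3.141, 0.001, 1.35]
wrist_force: [-0.4, -0.7, 0.4]
finger_gap: 65.7
finger_force: 0.0
```

Request:
play_rows(translation=[[0,0,0],[0,0,0],[0,0,0],[0,0,0],[0,0,0],[0,0,0]], yaw=[0,0,0,0,0,0], hand=0.15, force=35)

```text
clock: 5.95
eef_pos: [618.5, 335.3, -6.7]
eef_rot: [3.141, -0.0, 1.35]
wrist_force: [3.3, -0.4, 0.9]
finger_gap: 25.3
finger_force: 35.0
```

Block is gripped: gap 25.3 mm, force 35 N. Next I lift, carry to pan M and lower.

Request:
play_rows(translation=[[0,0,0.02],[0,0,0.05],[-0.002,-0.03,0.07],[-0.005,-0.08,0.07],[-0.008,-0.13,0.07],[-0.01,-0.175,0.07],[-0.012,-0.205,0.065],[-0.012,-0.212,0.05],[-0.012,-0.212,0.03],[-0.012,-0.212,0.018],[-0.012,-0.212,0.012],[-0.012,-0.212,0.012]], yaw=[0,0,0.04,0.09,0.14,0.19,0.22,0.22,0.22,0.22,0.22,0.22])

```text
clock: 7.45
eef_pos: [605.9, 123.8, 4.7]
eef_rot: [-3.141, 0.0, 1.57]
wrist_force: [-1.1, 0.1, -7.1]
finger_gap: 25.4
finger_force: 34.9
```

```bash
python3 - <<'E'
from h import *
a=snap('scene','scene3'); b=snap('side','side3'); w=snap('wrist','wrist3')
f=lambda c,x,y,n:cv2.resize(c['pixels'][y:y+n,x:x+n,::-1],(400,400),interpolation=2)
p=w2p(a,[[606,123,20]])[0].astype(int)-35;q=w2p(b,[[606,123,20]])[0].astype(int)-35
m=np.hstack([f(a,*p,70),f(b,*q,70)])
cv2.imwrite('pics/z4.png',np.hstack([m[:,100:330],m[:,500:730],cv2.resize(w['pixels'][:,:,::-1],None,fx=1.4,fy=1.4)[120:520,230:560]]))
E
```

```text
(no output)
```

View pics/z4.png

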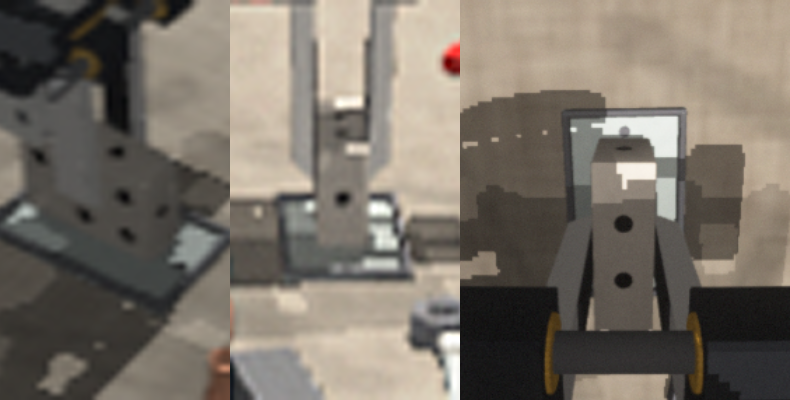

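The block hangs upright and centred over pan M in all three views. Lowering and releasing.

Request:
play_rows(translation=[[0,0,-0.005],[0,0,-0.009],[0,0,-0.01],[0,0,-0.01]], yaw=[0,0,0,0])

```text
clock: 8.1
eef_pos: [606.0, 123.2, -4.7]
eef_rot: [-3.142, 0.0, 1.57]
wrist_force: [-2.9, -0.1, -2.0]
finger_gap: 25.1
finger_force: 34.9
```

Request:
play_rows(translation=[[0,0,0],[0,0,0],[0,0,0],[0,0,0]], yaw=[0,0,0,0], hand=0.6)

```text
clock: 8.6
eef_pos: [606.2, 123.3, -4.9]
eef_rot: [3.141, -0.0, 1.57]
wrist_force: [0.3, 0.5, -0.1]
finger_gap: 56.1
finger_force: 0.0
```

Request:
play_rows(translation=[[0,0,0.03],[0,0,0.07],[-0.01,0.02,0.09],[-0.04,0.065,0.09],[-0.075,0.11,0.09],[-0.11,0.16,0.09],[-0.14,0.205,0.09],[-0.155,0.226,0.08],[-0.155,0.226,0.05],[-0.155,0.226,0.02],[-0.155,0.226,0.015],[-0.155,0.226,0.015]], yaw=[0,0,-0.01,-0.02,-0.03,-0.04,-0.05,-0.057,-0.057,-0.057,-0.057,-0.057])

```text
clock: 10.1
eef_pos: [451.4, 349.4, 10.7]
eef_rot: [3.141, -0.0, 1.513]
wrist_force: [0.5, -0.2, 0.4]
finger_gap: 56.3
finger_force: 0.0
```

Request:
play_rows(translation=[[0,0,-0.012],[0,0,-0.024],[0,0,-0.032],[0,0,-0.036],[0,0,-0.036],[0,0,-0.036]], yaw=[0,0,0,0,0,0])

```text
clock: 10.85
eef_pos: [451.2, 349.4, -25.6]
eef_rot: [3.141, -0.0, 1.513]
wrist_force: [-0.0, -0.2, 0.6]
finger_gap: 56.3
finger_force: 0.0
```

Request:
play_rows(translation=[[0,0,0],[0,0,0],[0,0,0],[0,0,0],[0,0,0],[0,0,0]], yaw=[0,0,0,0,0,0], hand=0.2, force=25)

```text
clock: 11.6
eef_pos: [451.2, 349.3, -25.9]
eef_rot: [3.141, -0.0, 1.513]
wrist_force: [0.8, 0.0, 1.6]
finger_gap: 29.9
finger_force: 25.0
```

Request:
play_rows(translation=[[0,0,0.03],[0,0,0.07],[0,-0.03,0.1],[-0.001,-0.08,0.11],[-0.002,-0.135,0.11],[-0.003,-0.19,0.11],[-0.004,-0.245,0.11],[-0.005,-0.3,0.11],[-0.006,-0.355,0.11],[-0.007,-0.41,0.11],[-0.008,-0.465,0.11],[-0.009,-0.52,0.11]], yaw=[0,0,0.01,0.03,0.05,0.07,0.09,0.11,0.13,0.15,0.17,0.19])

```text
clock: 13.1
eef_pos: [441.6, -172.5, 84.0]
eef_rot: [3.142, -0.0, 1.703]
wrist_force: [0.5, 0.0, -1.7]
finger_gap: 29.7
finger_force: 25.0
```

Request:
play_rows(translation=[[-0.001,-0.05,0],[-0.002,-0.1,0],[-0.003,-0.14,0],[-0.003,-0.162,-0.02],[-0.003,-0.162,-0.05],[-0.003,-0.162,-0.08],[-0.003,-0.162,-0.095],[-0.003,-0.162,-0.095],[-0.003,-0.162,-0.095]], yaw=[0.02,0.035,0.045,0.048,0.048,0.048,0.048,0.048,0.048])

```text
clock: 14.22
eef_pos: [439.6, -333.1, -9.9]
eef_rot: [3.141, 0.001, 1.751]
wrist_force: [0.6, 0.5, -1.4]
finger_gap: 29.5
finger_force: 25.0
```

```bash
python3 - <<'E'
from h import *
a=snap('scene','scene4'); b=snap('side','side4'); w=snap('wrist','wrist4')
f=lambda c,x,y,n:cv2.resize(c['pixels'][y:y+n,x:x+n,::-1],(400,400),interpolation=2)
p=w2p(a,[[439,-332,10]])[0].astype(int)-50;q=w2p(b,[[439,-332,10]])[0].astype(int)-50
W=cv2.resize(w['pixels'][:,:,::-1],None,fx=1.4,fy=1.4)[120:520,230:560]
cv2.imwrite('pics/z5.png',np.hstack([f(a,*p,100)[:,80:330],f(b,*q,100)[:,80:300],W]))
E
```

```text
(no output)
```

View pics/z5.png

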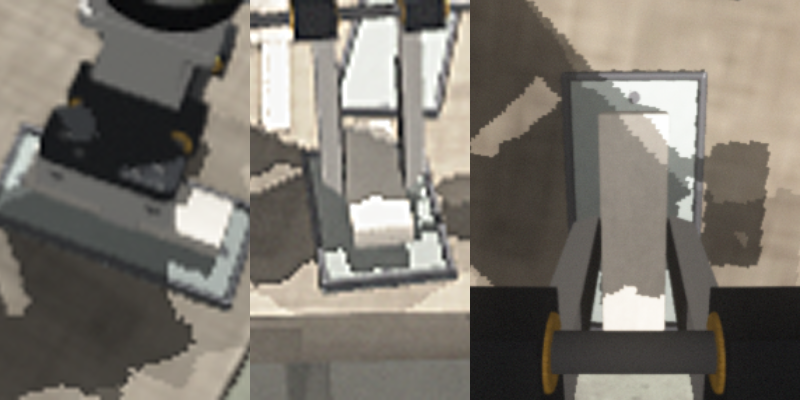

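Request:
play_rows(translation=[[0,0,-0.006],[0,0,-0.011],[0,0,-0.012],[0,0,-0.012]], yaw=[0,0,0,0])

```text
clock: 14.88
eef_pos: [439.0, -332.7, -23.0]
eef_rot: [-3.141, -0.0, 1.751]
wrist_force: [0.7, 0.7, -1.3]
finger_gap: 29.4
finger_force: 25.0
```

Request:
play_rows(translation=[[0,0,0],[0,0,0],[0,0,0.001],[0,0,0.005],[0,0,0.015],[0,0,0.03]], yaw=[0,0,0,0,0,0], hand=0.37)

```text
clock: 15.62
eef_pos: [439.0, -332.7, 8.0]
eef_rot: [-3.141, -0.0, 1.751]
wrist_force: [1.5, -0.4, -0.6]
finger_gap: 34.9
finger_force: 0.0
```

```bash
python3 - <<'E'
from h import *
a=dict(np.load('pics/scene0.npz'));b=dict(np.load('pics/side0.npz'))
for pa,pb in (((373,238),(298,220)),((420,268),(301,256))):
    def ray(c,p): P=p2w(c,[p],0)[0];o=c['cam_to_world'][:3,3];return o,(P-o)/np.linalg.norm(P-o)
    (o1,d1),(o2,d2)=ray(a,pa),ray(b,pb)
    t=np.linalg.lstsq(np.c_[d1,-d2],o2-o1,rcond=None)[0]; print((o1+t[0]*d1).round(),(o2+t[1]*d2).round())
E
```

```text
[ 632. -229.  101.] [ 637. -227.  107.]
[ 628. -355.   77.] [ 634. -353.   83.]
```

The vise handle end is at (635,-228,104), and the gripper body at the tube clears it by about 45 mm. On to the tube.

Request:
play_rows(translation=[[0,0,0.03],[0.01,0.01,0.07],[0.04,0.05,0.09],[0.075,0.1,0.09],[0.11,0.15,0.09],[0.135,0.18,0.08],[0.138,0.1865,0.06],[0.138,0.1865,0.04],[0.138,0.1865,0.025],[0.138,0.1865,0.025]], yaw=[0,0.005,0.02,0.03,0.045,0.055,0.059,0.059,0.059,0.059], hand=0.65)

```text
clock: 16.88
eef_pos: [576.6, -146.3, 31.7]
eef_rot: [-3.141, -0.001, 1.81]
wrist_force: [0.1, 0.8, -0.8]
finger_gap: 61.1
finger_force: 0.0
```

Request:
play_rows(translation=[[0,0,-0.015],[0,0,-0.03],[0,0,-0.045],[0,0,-0.051],[0,0,-0.051]], yaw=[0,0,0,0,0])

```text
clock: 17.5
eef_pos: [576.9, -146.2, -19.4]
eef_rot: [-3.141, -0.0, 1.81]
wrist_force: [0.1, -0.4, 0.6]
finger_gap: 61.1
finger_force: 0.0
```

Request:
play_rows(translation=[[0,0,0],[0,0,0],[0,0,0],[0,0,0],[0,0,0],[0,0,0]], yaw=[0,0,0,0,0,0], hand=0.2, force=35)

```text
clock: 18.25
eef_pos: [577.4, -146.3, -18.6]
eef_rot: [3.141, 0.0, 1.81]
wrist_force: [2.3, -0.3, 3.2]
finger_gap: 29.8
finger_force: 35.0
```

Request:
play_rows(translation=[[0,0,0.02],[0,0,0.05],[-0.02,0.001,0.065],[-0.06,0.005,0.065],[-0.1,0.009,0.065],[-0.13,0.0115,0.06],[-0.1385,0.0115,0.045],[-0.1385,0.0115,0.025],[-0.1385,0.0115,0.012],[-0.1385,0.0115,0.005],[-0.1385,0.0115,0.003],[-0.1385,0.0115,0.003]], yaw=[0,0,-0.05,-0.12,-0.19,-0.26,-0.282,-0.282,-0.282,-0.282,-0.282,-0.282])

```text
clock: 19.75
eef_pos: [438.8, -134.8, -15.6]
eef_rot: [3.141, 0.0, 1.528]
wrist_force: [-0.6, -0.3, -3.3]
finger_gap: 29.5
finger_force: 35.0
```

Request:
play_rows(translation=[[0,0,0],[0,0,0],[0,0,0],[0,0,0.01],[0,0,0.04],[0,0,0.08]], yaw=[0,0,0,0,0,0], hand=0.45)

```text
clock: 20.5
eef_pos: [438.2, -134.6, 65.2]
eef_rot: [-3.141, -0.0, 1.528]
wrist_force: [0.1, -0.9, -0.1]
finger_gap: 42.3
finger_force: 0.0
```

Request:
play_rows(translation=[[0.03,0.02,0.01],[0.075,0.047,0.01],[0.12,0.075,0.01],[0.165,0.103,0.01],[0.2,0.126,0],[0.21,0.132,-0.02],[0.21,0.132,-0.04],[0.21,0.132,-0.06],[0.21,0.132,-0.078],[0.21,0.132,-0.088],[0.21,0.132,-0.089],[0.21,0.132,-0.089]], yaw=[-0.01,-0.02,-0.028,-0.028,-0.028,-0.028,-0.028,-0.028,-0.028,-0.028,-0.028,-0.028], hand=0.6)

```text
clock: 22.0
eef_pos: [648.9, -2.8, -24.3]
eef_rot: [3.141, -0.0, 1.5]
wrist_force: [-0.7, 0.4, 0.1]
finger_gap: 56.2
finger_force: 0.0
```

Request:
play_rows(translation=[[0,0,0],[0,0,0],[0,0,0],[0,0,0],[0,0,0],[0,0,0]], yaw=[0,0,0,0,0,0], hand=0.2, force=20)

```text
clock: 22.75
eef_pos: [648.7, -2.7, -24.7]
eef_rot: [3.141, -0.0, 1.5]
wrist_force: [0.4, 0.8, 3.7]
finger_gap: 29.7
finger_force: 19.9
```

Request:
play_rows(translation=[[0,0,0.03],[0,0,0.07],[-0.015,0.011,0.1],[-0.055,0.041,0.1],[-0.1,0.074,0.1],[-0.145,0.108,0.1],[-0.18,0.134,0.095],[-0.1965,0.1465,0.07],[-0.1965,0.1465,0.04],[-0.1965,0.1465,0.015],[-0.1965,0.1465,0.005],[-0.1965,0.1465,0.003]], yaw=[0,0,0.02,0.04,0.06,0.08,0.1,0.12,0.12,0.12,0.12,0.12])

```text
clock: 24.25
eef_pos: [452.0, 143.7, -22.1]
eef_rot: [-3.141, 0.0, 1.62]
wrist_force: [-0.5, 0.1, -0.5]
finger_gap: 29.3
finger_force: 19.9
```

Request:
play_rows(translation=[[0,0,0],[0,0,0]], yaw=[0,0])

```text
clock: 24.5
eef_pos: [452.5, 143.9, -21.2]
eef_rot: [3.14, -0.0, 1.62]
wrist_force: [1.1, -0.3, -0.4]
finger_gap: 29.8
finger_force: 19.9
```

Request:
play_rows(translation=[[0,0,0],[0,0,0],[0,0,0.002],[0,0,0.02],[0,0,0.06],[0,0,0.11],[-0.03,0.05,0.14],[-0.05,0.1,0.16],[-0.08,0.15,0.16],[-0.1,0.2,0.16],[-0.1,0.25,0.16],[-0.1,0.25,0.16]], yaw=[0,0,0,0,0,0,0,0,0,0,0,0], hand=0.38)

```text
clock: 26.0
eef_pos: [351.3, 395.9, 137.7]
eef_rot: [-3.141, 0.0, 1.623]
wrist_force: [-0.8, -1.0, -0.5]
finger_gap: 36.0
finger_force: 0.0
```

```bash
python3 - <<'E'
from h import *
a=snap('scene','scene9'); b=snap('side','side9')
o=ortho(a,380,680,-420,230,5,1,'o9')
s=cv2.resize(b['pixels'][180:320,160:340,::-1],(385,300),interpolation=2)
sc=cv2.resize(a['pixels'][190:370,180:420,::-1],(400,300),interpolation=2)
can=np.zeros((600,800,3),np.uint8); can[:300,:650]=o; can[300:,:385]=s; can[300:,390:790]=sc
cv2.imwrite('pics/fin.png',can)
E
```

```text
(no output)
```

View pics/fin.png

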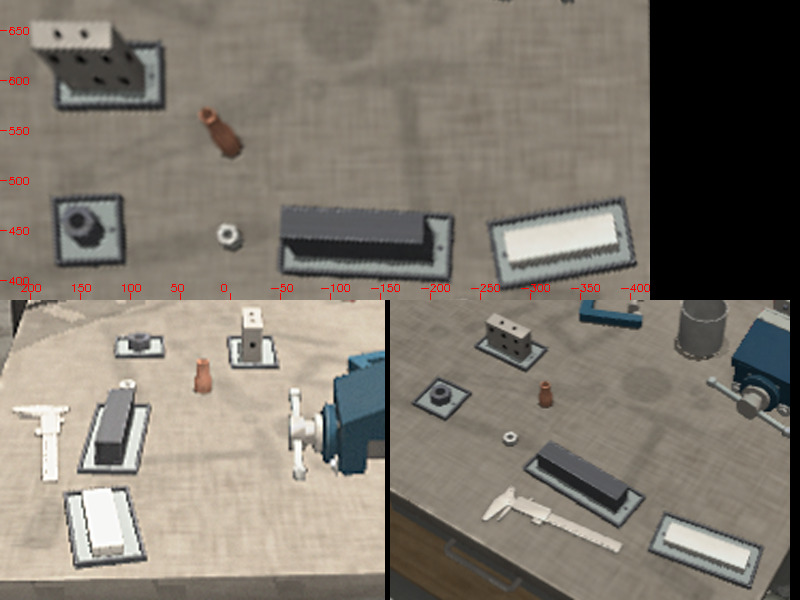

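All four parts lie flat inside their pans, and the small nut (228,235) and gas cup (235,150) haven't moved. Handing in.

```bash
python3 -c "
from cell import manip
print(manip.sign_off())"
```

```text
the job is handed in; nothing more can be done
None
```

I handed the job in at about 26 s: the tube, flat bar, bored block and large nut each lay flat in their own pans in the last pictures, and the small nut and gas cup had not moved; sign-off returned no verdict.

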